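# Turn the fastener sample case over on its rest

### The arm

A 6-joint arm with a two-finger parallel gripper is mounted at the origin on the work surface. World frame = base frame: x ahead of the robot, y to its left, z up, the work surface at z = 0. Lengths are in mm, angles in degrees, forces in N, time in s.
With the tool pointing down it reaches from about 300 to 850 mm from the base axis. Payload 4.2 kg.
Tool frame: the origin (TCP) lies between the finger pads; the fingertips stand ahead of it and the grasp point (between the pads) lies 3 mm ahead of it (nose_length is the z of the fingertips in the tool frame, in mm); z points along the fingers, y is the line along which they close (so a half turn about z gives the same grasp; the last joint's range is limited). The gripper opens to 91 mm and grips with 3 to 60 N. Pads are 32 mm wide; open, the fingers measure 118 mm over their backs; the gripper's body (76 mm by 178 mm) begins 60 mm behind the grasp point.
Start: joints at [69.729, 18.312, 89.639, -0, 72.044, -1.146], TCP at [188.393, 543.276, 235.976] pointing down, gripper open.
Joint ranges: [-177.97, 177.97], [-48.28, 115.42], [12.27, 149.76], [-77.06, 257.06], [2.81, 150.46], [-146.56, 146.56]. Speed limits (degrees/s): [147.25, 147.25, 180, 180, 180, 180].

### API

Orientations are given as [roll, pitch, yaw] about the fixed x, y, z axes, in that order (R = Rz(yaw) Ry(pitch) Rx(roll)).
In Python, from workcell import state, grab_frame, camera_params, job_done, nose_length gives the robot as it stands.
- The arm moves only by the tool step_arm, never from a script. Its argument "plan" is a list that holds one entry, the list of rows, each a list of 5 numbers: the shift along the tool's x, y, z in cm, then the turn about the tool's z in rad, then the opening, from 0 (shut) to 1 (fully open). In form: [[[x, y, z, turn, gripper], ...]]. A call has 1 to 20 rows; each row is the pose to reach, as a shift and turn from the pose commanded when the call began, along the tool's axes at that moment; what a row does not reach only later rows make up. A row lasts 1/8 s, in which the tool goes at most 62.5 mm and 10.7 degrees, less where a joint would pass 70% of its speed; a pose out of reach is approached as far as the arm can. A call with a gripper value outside its range is refused whole. The fingers move at their own pace and stop on an object; "newtons" is the grip in N (left out, the last holds). Time passes only in rows, so rows that repeat a pose let the fingers close. It gives the time, the measured TCP pose, the force, the opening and the grip force at its end, in the units of the state.
- state(): the state, without advancing time (a new reading comes with each control period).
- grab_frame(name): name is "scene" or "top"; returns the picture (480x640x3 uint8, blue, green, red); there is no depth.
- camera_params(name): a dict with "camera_matrix" (3x3 intrinsics, pixels), "R" (3x3) and "t" (3): a world point X has camera coordinates R X + t. Camera axes: x right, y down, z forward; pixel columns grow to the right and rows downward; lengths in mm; the calibration is good to about 2 mm. A picture is of the moment at which its call begins. camera_params takes no time and is no camera call.
- job_done(): hands the job in; it is judged then, once.
The state is a dict: "time_s": time; "qpos": joint angles; "qvel": joint speeds; "effort": joint torques, N m; "ee_pos": TCP position; "ee_rot": TCP orientation; "force": force on the tool from outside, world axes, zero at the start; "torque": the same for the moment, N m; "gripper_width": finger opening in mm; "gripper_force": force on a finger pad.
Only numpy, scipy, OpenCV 4.12 (cv2) and the standard library are available. Lean on these libraries where they do the work, as an engineer would, in place of code of your own. Each camera call takes 0.05 s, during which the arm holds its last target. There are 200 camera calls.

### The job

On the bench two flat fastener sample cases lean on wooden rests with their plywood lids up, hiding the samples. Take the wider case by its raised edge, pinching lid and tray together because the lid is only laid in, lift it off and turn it over without letting the lid come away, then lean it squarely and centrally back on its own rest, fully home on board and ledge, lid underneath and clear bottom up, and let go. Leave the narrow case alone.

Things in the scene. Friction and masses are not known exactly. Their poses are not given: they have to be found in the camera images.
- tray: Clear tray of the wide case, screws inside. Closed case: rigid block, own x 130, y 110, z 36 mm, 0.2 kg; origin at its centre. z points from clear bottom (-18 mm) to lid. At first it leans at 45 degrees, lid up, x pointing down the slope, roughly to +y and away from the robot: its raised end (x = -65 mm) is on the -y side; the upper 62 mm overhangs the rest, free above and below for fingers.
- lid: Plywood lid of the wide case: plate 130 x 110 x 8 mm flush with the tray's outside (own z +10 to +18 mm), with an 8 mm deep plug that sits in the tray with 2 mm play. No catch: it falls off if the case is turned unpinched. Origin (centre of the closed case) and axes coincide with the tray's when closed.
- rest_seat (a point): Home of the closed wide case's centre, either side up, 94 mm above the bench on its own fixed wooden rest. Axes: z up, y along the trough, x level, from the raised end to the foot. The rest is a 45 degree V: board 68 mm long, 120 wide, rising towards -x; ledge square to it, 42 mm high, rising towards +x. The V's corner is 33 mm in +x of this point and 59 mm below.
- narrow_case: Bystander: a similar case 130 x 70 x 36 mm, its lid fastened, leaning lid up on a like rest beside. Origin at its centre, axes as for the tray. Not to be disturbed.
Things that resemble listed ones, but are neither listed nor needed, are in the scene too. What is meant by the lid is not purple, and is the smaller of those in its own colour. What is shaped like the part that bears rest_seat but grey is not meant.

How it is judged (in metres and radians):
On the way:
1. the wide case, lid on, is lifted clear of its rest (distance between tray and rest_seat above 0.05 m and distance between tray and lid below 0.008 m and angle between the z axis of tray and the z axis of lid, either way round below 0.15 rad), for 0.1 s.
At the end, for the whole second after the job is handed in: The wide case is back on its own rest, centre within 20 mm of home, leaning at 45 degrees (within 10) with the lid underneath and the clear bottom up, its width along the trough within 11 degrees, lid still seated (centres within 8 mm, parallel within 8 degrees), at rest (distance between tray and rest_seat below 0.02 m and angle between tray's own z axis and vertical between 2.18 and 2.53 rad and angle between the y axis of tray and the y axis of rest_seat, either way round below 0.2 rad and distance between tray and lid below 0.008 m and angle between the z axis of tray and the z axis of lid, either way round below 0.15 rad and linear speed of each of tray, lid below 0.02 m/s); the robot touches nothing.
It fails at once if the lid comes away from the tray (more than 12 mm or 15 degrees) (distance between tray and lid above 0.012 m or angle between the z axis of tray and the z axis of lid, either way round above 0.26 rad).
It fails at once if the narrow case is moved by more than 20 mm (distance of narrow_case from where it was at the start of the episode above 0.02 m).
It also fails if it takes over 48 s, if anything falls off the work surface, if the arm or the gripper's body presses on something with over 40 N, if the wrist force passes 120 N, or if a joint passes its speed limit or range.

## Working session

There is one attempt and no reset: what is moved stays moved. The work goes in short steps, Python scripts to look and compute and a tool call to move; the robot and the scene stay as the last step left them, time stands still between calls to the robot, and variables do not carry over. Pictures are saved under pics/ and viewed, at most 10 in all, crops included, and the job is handed in when it is done.

Besides the shell and the picture viewer there is one more tool, called after ">>>" by a JSON object that holds its "api" and its "payload". step_arm: Moves the arm, as the interface text tells. Its arguments: {"type":"object","properties":{"plan":{"type":"array","items":{"type":"array","items":{"type":"array","items":{"type":"number"}}}},"newtons":{"type":"number"}},"required":["plan"]}

```bash
mkdir -p pics; ls; python3 - <<'E'
from workcell import *
import cv2,numpy as np
s=state();print(s)
print(nose_length() if callable(nose_length) else nose_length)
for n in("scene","top"):
    cv2.imwrite(f"pics/{n}0.png",grab_frame(n)); c=camera_params(n);print(n,c)
E
```

```text
pics
{'time_s': 0.0, 'qpos': array([ 6.97283598e+01,  1.83508648e+01,  8.97056128e+01,  9.76623219e-05,
        7.20430286e+01, -1.14564023e+00]), 'qvel': array([-0.03385264, -0.09785124,  0.08790115, -0.02486496,  0.09624577,
       -0.08228977]), 'effort': array([-7.74709515e-04, -4.12477005e+01, -2.31962746e+01,  7.27907801e-02,
        4.57975524e-02, -1.45345612e-04]), 'ee_pos': array([188.23442342, 542.8321195 , 235.13339829]), 'ee_rot': array([-1.79900516e+02, -2.08234360e-03,  1.60873968e+02]), 'force': array([-0.04021394,  0.20211812, -0.10054792]), 'torque': array([0.01455756, 0.00387591, 0.00101496]), 'gripper_force': 0.0, 'gripper_width': 91.41313376680066}
22.0
scene {'camera_matrix': array([[602.4490917 ,   0.        , 320.53139361],
       [  0.        , 602.4490917 , 223.4406285 ],
       [  0.        ,   0.        ,   1.        ]]), 'R': array([[-0.70844074,  0.7054949 ,  0.01971455],
       [ 0.49921886,  0.52065762, -0.69260102],
       [-0.49889102, -0.48082491, -0.72105143]]), 't': array([ 366.79481871, -112.09451197, 1370.0727348 ])}
top {'camera_matrix': array([[453.85578984,   0.        , 318.87910683],
       [  0.        , 453.85578984, 245.66952086],
       [  0.        ,   0.        ,   1.        ]]), 'R': array([[-0.00586808, -0.99992276,  0.01095598],
       [-0.99496667,  0.00474228, -0.10009418],
       [ 0.10003449, -0.0114882 , -0.99491765]]), 't': array([-114.74349334,  425.61975592, 1082.93360518])}
```

View pics/scene0.png

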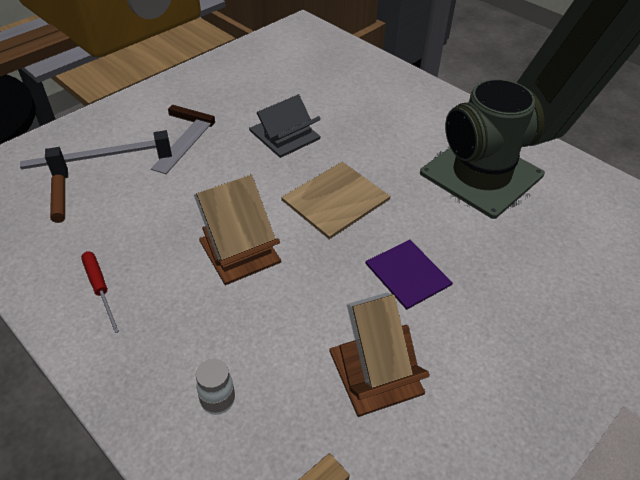

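View pics/top0.png

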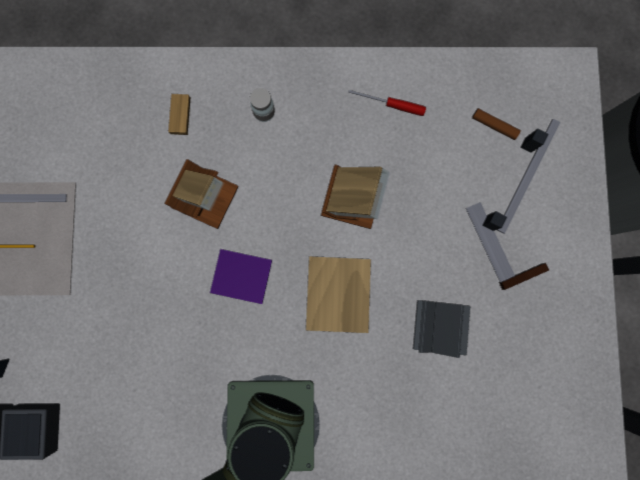

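In the pictures, two wood-lidded cases lean on brown rests. The wide one is at scene (235,215) / top (355,193), and the narrow one is at scene (382,340) / top (200,190).

What could be mistaken for the target:
- **Loose wood board:** scene (336,199) / top (338,294). This is larger, so it isn't the lid.
- **Purple plate:** scene (408,273).
- **Grey rest:** scene (285,125).
- **Wood block:** top (179,113).

I choose the wide case at scene (235,215).

```bash
cat > h.py <<'E'
import cv2,numpy as np
from workcell import *
def ray(n,p):
    c=camera_params(n);R=np.array(c["R"]);t=np.array(c["t"])
    d=R.T@np.linalg.inv(c["camera_matrix"])@[p[0],p[1],1];return -R.T@t,d/np.linalg.norm(d)
def plane(n,p,z):
    o,d=ray(n,p);return o+d*(z-o[2])/d[2]
def tri(a,b):
    o1,d1=ray("scene",a);o2,d2=ray("top",b)
    s=np.linalg.lstsq(np.c_[d1,-d2],o2-o1,rcond=None)[0]
    p,q=o1+s[0]*d1,o2+s[1]*d2;return (p+q)/2,np.linalg.norm(p-q)
def px(n,X):
    c=camera_params(n);v=np.array(c["camera_matrix"])@(np.array(c["R"])@X+c["t"]);return v[:2]/v[2]
E
python3 - <<'E'
from h import *
a=cv2.imread("pics/scene0.png")[160:300,170:310];b=cv2.imread("pics/top0.png")[140:250,300:410]
for n,i in(("scene",(235,210)),("top",(352,190)),("top",(331,192)),("top",(384,185)),("top",(338,290))):
    im=cv2.imread(f"pics/{n}0.png");print(n,i,im[i[1],i[0]],cv2.cvtColor(im,cv2.COLOR_BGR2HSV)[i[1],i[0]])
cv2.imwrite("pics/crop0.png",np.hstack([cv2.resize(a,(400,400),interpolation=2),cv2.resize(b,(400,400),interpolation=2)]))
for n,box in(("scene",(190,170,285,255)),("top",(320,155,395,230))):
    im=cv2.imread(f"pics/{n}0.png");h=cv2.cvtColor(im,cv2.COLOR_BGR2HSV)
    m=cv2.inRange(h,(12,60,85),(25,170,255));k=np.zeros_like(m);x0,y0,x1,y1=box;k[y0:y1,x0:x1]=m[y0:y1,x0:x1]
    k=cv2.morphologyEx(k,cv2.MORPH_CLOSE,np.ones((5,5)));k=cv2.morphologyEx(k,cv2.MORPH_OPEN,np.ones((5,5)))
    c=max(cv2.findContours(k,0,1)[0],key=cv2.contourArea);h=cv2.convexHull(c)
    print(n,cv2.contourArea(c),cv2.approxPolyN(h,4).reshape(-1,2).tolist())
E
```

```text
scene (235, 210) [ 76 101 120] [ 17  94 120]
top (352, 190) [55 80 94] [ 19 106  94]
top (331, 192) [40 61 78] [ 17 124  78]
top (384, 185) [119 115 109] [102  21 119]
top (338, 290) [ 80 112 132] [ 18 100 132]
scene 3969.5 [[277, 244], [218, 262], [197, 193], [251, 174]]
top 1918.5 [[382, 167], [370, 214], [325, 210], [338, 167]]
```

View pics/crop0.png

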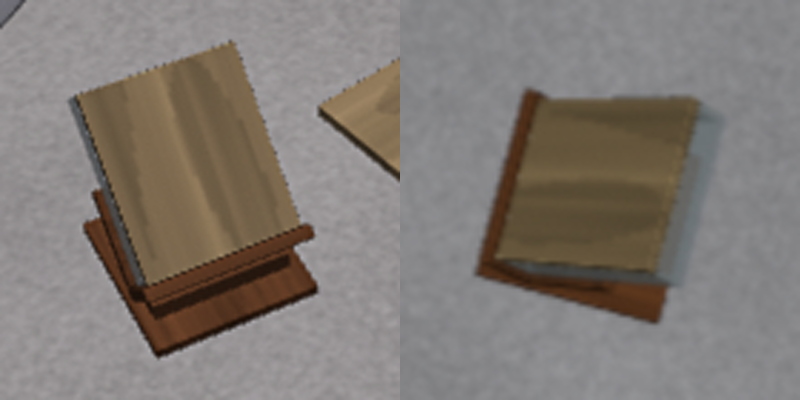

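The crop confirms the choice. It shows the wide case lid up with its raised lid edge at scene (196,193)-(251,175) and top (382,167)-(371,215). The brown ledge is at the foot.

```bash
python3 - <<'E'
from h import *
N,e1=tri((251.5,174.7),(370.7,214.8));F,e2=tri((196.2,193.2),(382,167.5))
print("near",N,e1,"far",F,e2,"len",np.linalg.norm(N-F))
G,e3=tri((275,240),(326.7,212.5));H,e4=tri((220.7,259.7),(338.5,167.5))
print(G,e3,H,e4, np.linalg.norm(G-N),np.linalg.norm(H-F))
y=(F-N)[:2];y/=np.linalg.norm(y);u=np.array([-y[1],y[0]])
print("along",y,"u",u,"u deg",np.degrees(np.arctan2(u[1],u[0])))
for M,d in(((N+F)/2,33.2),):
    print("seat xy",M[:2]+u*d,M)
f=(G+H)/2; print("seat from all4", (((N+F+G+H)/4)[:2]-u*12.7),(N+F+G+H)/4)
# plane check at h=152.7
print(plane("top",(370.7,214.8),152.7),plane("top",(382,167.5),152.7),plane("scene",(251.5,174.7),152.7),plane("scene",(196.2,193.2),152.7))
E
```

```text
near [ 479.21592114 -228.38600346  144.84434197] 1.5391490773707244 far [ 585.13272459 -255.939769    146.67006541] 1.3442327154020053 len 109.45735477643247
[ 502.70765019 -137.0946175    51.50149969] 3.4689491710134024 [ 610.62297523 -165.72976098   57.42796796] 2.6393117551912075 132.66071267411706 129.42855319115654
along [ 0.96778824 -0.25176562] u [0.25176562 0.96778824] u deg 75.41798262986488
seat xy [ 540.5329416  -210.03231678] [ 532.17432286 -242.16288623  145.75720369]
seat from all4 [ 541.22239436 -209.07844833] [ 544.41981779 -196.78753773  100.11096876]
[ 478.41932471 -227.96092571  152.7       ] [ 582.96209084 -254.51015427  152.7       ] [ 484.210276   -220.57805107  152.7       ] [ 588.77027434 -250.88889073  152.7       ]
```

>>> {"api": "step_arm", "payload": {"plan": [[[-58.1,-61.7,0,-0.079,1],[-58.1,-61.7,0,-0.079,1],[-58.1,-61.7,0,-0.079,1],[-58.1,-61.7,0,-0.079,1],[-58.1,-61.7,0,-0.079,1],[-58.1,-61.7,0,-0.079,1],[-58.1,-61.7,0,-0.079,1],[-58.1,-61.7,0,-0.079,1],[-58.1,-61.7,0,-0.079,1],[-58.1,-61.7,0,-0.079,1],[-58.1,-61.7,0,-0.079,1],[-58.1,-61.7,0,-0.079,1],[-58.1,-61.7,0,-0.079,1],[-58.1,-61.7,0,-0.079,1],[-58.1,-61.7,0,-0.079,1],[-58.1,-61.7,0,-0.079,1],[-58.1,-61.7,0,-0.079,1],[-58.1,-61.7,0,-0.079,1]]], "newtons": 12}}

```text
time_s: 2.35
ee_pos: [535.0, -229.1, 236.3]
ee_rot: [180.0, 0.0, 165.5]
force: [0.2, -1.0, 0.1]
gripper_width: 91.2
gripper_force: 0.0
```

>>> {"api": "step_arm", "payload": {"plan": [[[0,-0.15,4.5,0,1],[0,-0.15,4.5,0,1],[0,-0.15,4.5,0,1]]]}}

```text
time_s: 2.72
ee_pos: [535.4, -231.4, 192.1]
ee_rot: [-180.0, 0.1, 165.4]
force: [0.2, 0.1, -0.7]
gripper_width: 91.3
gripper_force: 0.0
```

```bash
python3 - <<'E'
from h import *
s=state();print(s["ee_pos"],s["ee_rot"],s["qpos"])
a=grab_frame("scene");b=grab_frame("top")
cv2.imwrite("pics/c1.png",np.hstack([cv2.resize(a[110:290,150:330],(400,400),interpolation=2),cv2.resize(b[130:260,290:420],(400,400),interpolation=2)]))
E
```

```text
[ 535.38790369 -231.41706994  192.14880466] [-1.79992670e+02  8.82699280e-02  1.65424452e+02] [-2.45100874e+01  2.07393498e+01  9.25382620e+01  8.72419988e-03
  6.66341774e+01 -9.99379881e+01]
```

View pics/c1.png

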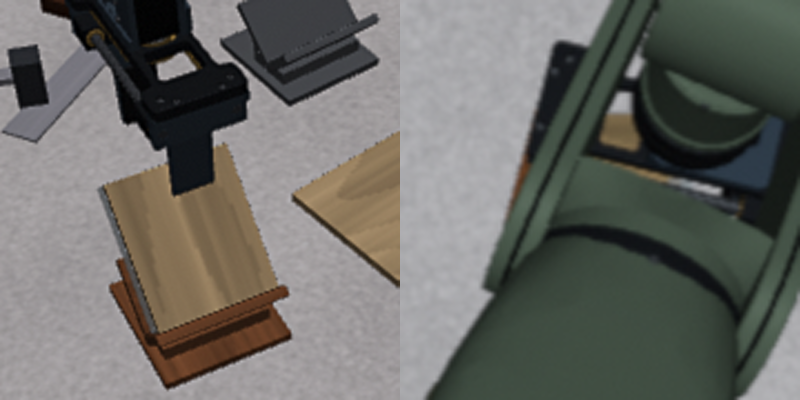

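The picture shows the near finger over the lid, its tip at scene (237,196), straddling the raised edge. I'll check this against the projection.

```bash
python3 - <<'E'
from h import *
u=np.array([.2521,.9677,0]);y=np.array([.9677,-.2521,0])
T=np.array([535.4,-231.4,170.1])
for o in(-16,16):print(px("scene",T+u*45.5+y*o), "measured", (227.4 if o>0 else 246.8, 197.3 if o>0 else 192.4))
a=np.array([s for s in [(246.8,192.4),(227.4,197.3)]]).mean(0);print(plane("scene",a,170.1),T+u*45.5)
E
```

```text
[244.18855663 189.62674413] measured (246.8, 192.4)
[227.63507265 195.66282428] measured (227.4, 197.3)
[ 549.04542211 -181.56068581  170.1       ] [ 546.87055 -187.36965  170.1    ]
```

>>> {"api": "step_arm", "payload": {"plan": [[[0,0.2,2,0,1],[0,0.2,4,0,1],[0,0.2,5.5,0,1],[0,0.2,6.4,0,1],[0,0.2,6.4,0,1],[0,0.2,6.4,0,1]]]}}

```text
time_s: 3.58
ee_pos: [535.8, -229.8, 127.6]
ee_rot: [-180.0, 0.1, 165.4]
force: [-0.2, -0.3, -0.1]
gripper_width: 91.0
gripper_force: 0.0
```

>>> {"api": "step_arm", "payload": {"plan": [[[0,0.5,-0.3,0,1],[0,1.0,-0.7,0,1],[0,1.5,-1.1,0,1],[0,2.0,-1.5,0,1],[0,2.5,-1.9,0,1],[0,3.0,-2.3,0,1],[0,3.5,-2.7,0,1],[0,4.0,-3.0,0,1],[0,4.0,-3.0,0,1]]]}}

```text
time_s: 4.7
ee_pos: [545.5, -190.2, 157.0]
ee_rot: [180.0, -0.0, 165.4]
force: [0.7, -2.3, 0.7]
gripper_width: 91.2
gripper_force: 1.0
```

```bash
python3 - <<'E'
from h import *
s=state();print(s["ee_pos"],s["force"])
a=grab_frame("scene")
cv2.imwrite("pics/c2.png",cv2.resize(a[110:290,130:350],(660,540),interpolation=2))
E
```

```text
[ 545.51757877 -190.20955982  157.00435999] [ 0.68084126 -2.33704556  0.73025722]
```

View pics/c2.png

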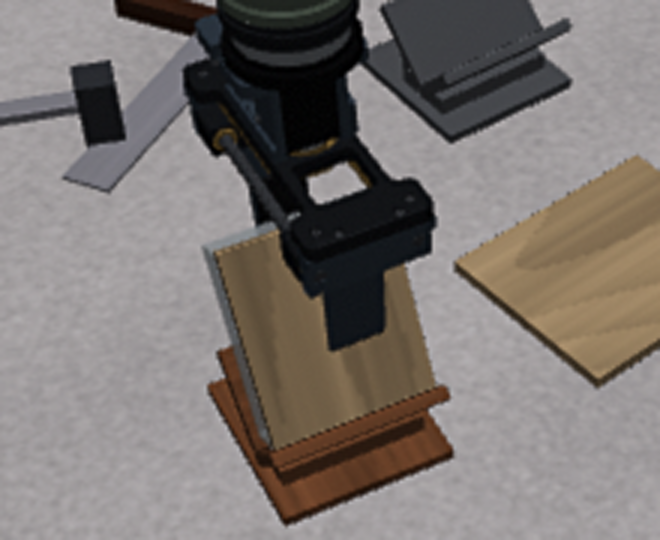

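The picture shows the case tilted up to about 20° from vertical against the far finger, lid seated, with the near finger's tip at crop (355,345). I'll close the fingers gently and finish the tilt.

>>> {"api": "step_arm", "payload": {"plan": [[[0,0.2,-0.3,0,0.93],[0,0.4,-0.6,0,0.86],[0,0.6,-0.9,0,0.79],[0,0.6,-1.2,0,0.72],[0,0.6,-1.3,0,0.65],[0,0.6,-1.3,0,0.58],[0,0.7,-1.3,0,0.52],[0,0.9,-1.3,0,0.47],[0,1.1,-1.3,0,0.42],[0,1.2,-1.3,0,0.38]]], "newtons": 12}}

```text
time_s: 6.0
ee_pos: [548.6, -178.8, 170.1]
ee_rot: [180.0, 0.0, 165.4]
force: [-0.4, 0.5, 1.0]
gripper_width: 38.4
gripper_force: 11.7
```

>>> {"api": "step_arm", "payload": {"plan": [[[0,0,-0.2,0,0.36],[0,0,-0.5,0,0.34],[0,0,-0.8,0,0.32],[0,0,-1.0,0,0.3],[0,0,-1.0,0,0.3]]], "newtons": 30}}

```text
time_s: 6.62
ee_pos: [548.4, -179.5, 180.0]
ee_rot: [-180.0, 0.0, 165.4]
force: [-0.1, 0.2, -2.3]
gripper_width: 36.2
gripper_force: 29.8
```

```bash
python3 - <<'E'
from h import *
s=state();print(s["ee_pos"],s["force"],s["torque"])
a=grab_frame("scene")
cv2.imwrite("pics/c3.png",cv2.resize(a[110:290,130:350],(660,540),interpolation=2))
E
```

```text
[ 548.38345085 -179.53118302  180.03750156] [-0.067436    0.19048665 -2.31764812] [-0.00653119  0.00566169 -0.00275623]
```

View pics/c3.png

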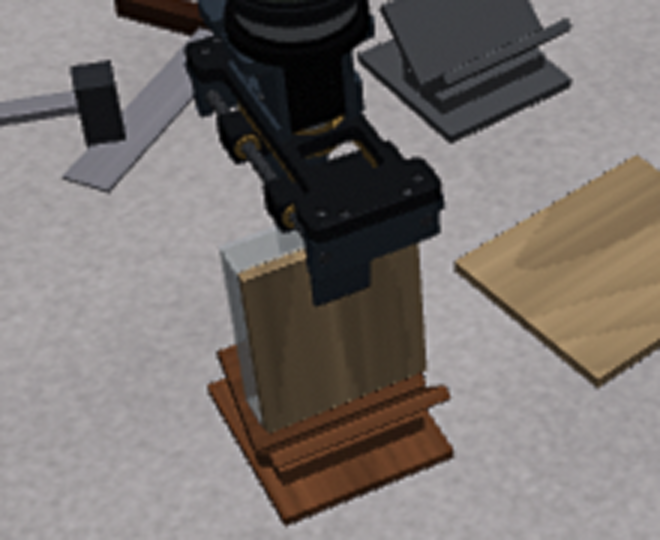

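The case is upright, pinched at 36.2 mm (its thickness), with the lid seated (finger at crop (340,290)). Next I'll lift it and turn it half round.

>>> {"api": "step_arm", "payload": {"plan": [[[0,0,-1.5,0,0.3],[0,0,-4,0,0.3],[0,0,-6.5,0.1,0.3],[0,0,-9,0.28,0.3],[0,0,-9,0.46,0.3],[0,0,-9,0.64,0.3],[0,0,-9,0.82,0.3],[0,0,-9,1.0,0.3],[0,0,-9,1.18,0.3],[0,0,-9,1.36,0.3],[0,0,-9,1.54,0.3],[0,0,-9,1.72,0.3],[0,0,-9,1.9,0.3],[0,0,-9,2.08,0.3],[0,0,-9,2.26,0.3],[0,0,-9,2.44,0.3],[0,0,-9,2.62,0.3],[0,0,-9,2.8,0.3],[0,0,-9,2.98,0.3],[0,0,-9,3.1416,0.3]]], "newtons": 40}}

```text
time_s: 9.18
ee_pos: [548.5, -179.4, 271.0]
ee_rot: [180.0, -0.1, -14.9]
force: [0.8, 0.2, -1.9]
gripper_width: 36.0
gripper_force: 39.9
```

>>> {"api": "step_arm", "payload": {"plan": [[[0,0,0,0,0.3],[0,0,0,0,0.3]]]}}

```text
time_s: 9.43
ee_pos: [548.4, -179.3, 270.4]
ee_rot: [180.0, -0.0, -14.5]
force: [0.1, -0.2, -1.9]
gripper_width: 36.2
gripper_force: 39.9
```

```bash
python3 - <<'E'
from h import *
s=state();print(s["ee_pos"],s["ee_rot"],s["force"])
a=grab_frame("scene")
cv2.imwrite("pics/c4.png",cv2.resize(a[90:290,130:350],(660,600),interpolation=2))
E
```

```text
[ 548.42980994 -179.27498578  270.4318897 ] [ 1.79999208e+02 -3.38334770e-02 -1.44715102e+01] [ 0.14804957 -0.22039218 -1.92009762]
```

View pics/c4.png

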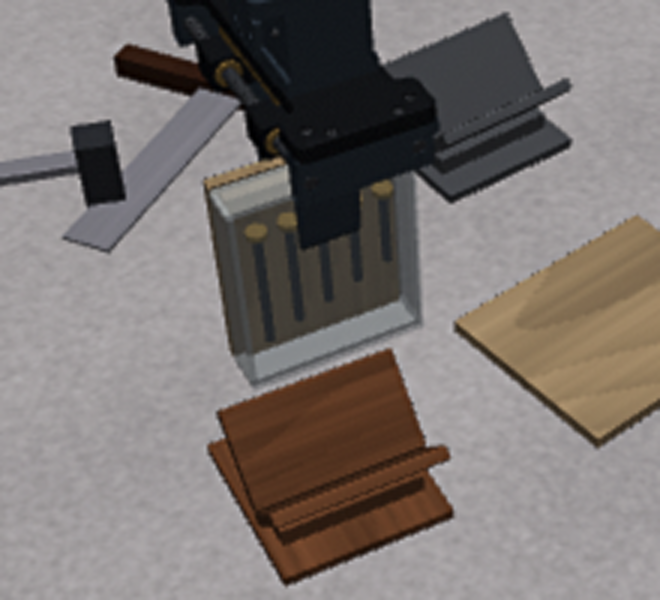

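The picture shows the case hanging upright with the clear bottom and screws facing the camera, lid on the far side. The empty rest shows its board's top edge at crop (218,412)-(390,350).

```bash
python3 - <<'E'
from h import *
f=lambda x,y:(130+x/3,90+y/3)
a=plane("scene",f(219,412),83);b=plane("scene",f(390,351),83)
y=(a-b)[:2];L=np.linalg.norm(y);y/=L;u=np.array([-y[1],y[0]])
print(a,b,L,np.degrees(np.arctan2(u[1],u[0])),"seat",((a+b)/2)[:2]+15*u)
# ledge top outer edge approx (62.7,64.7)
a=plane("scene",f(280,515),64.7);b=plane("scene",f(450,450),64.7);m=((a+b)/2)[:2];print("ledge",a,b,np.linalg.norm(a-b),"seat",m-u*62.7)
# case top edge (clear side) height: u of pad
uu=np.array([.2521,.9677,0]);T=np.array([548.4,-179.3,0])+18*uu;yy=np.array([.9677,-.2521,0])
for z in(120,125,130,135,140,145,150):print(z,(px("scene",T+yy*55+[0,0,z])-[130,90])*3,(px("scene",T-yy*55+[0,0,z])-[130,90])*3)
E
```

```text
[ 597.44551216 -233.18802355   83.        ] [ 485.35607688 -200.70731175   83.        ] 116.70063470220185 73.8397352085036 seat [ 545.5756705  -202.54036358]
ledge [ 614.18587334 -154.53964768   64.7       ] [ 504.63604513 -122.80335628   64.7       ] 114.05418473159467 seat [ 541.95997763 -198.89403298]
120 [259.09043781 427.28272779] [425.61861241 363.03506615]
125 [258.19734112 421.48099415] [425.30265514 357.2325297 ]
130 [257.29816025 415.63973647] [424.98462337 351.3918953 ]
135 [256.39283282 409.75854948] [424.66449662 345.51278651]
140 [255.48129558 403.83702234] [424.3422541  339.59482191]
145 [254.56348442 397.87473859] [424.01787478 333.637615  ]
150 [253.63933435 391.871276  ] [423.69133733 327.64077417]
```

>>> {"api": "step_arm", "payload": {"plan": [[[0,-0.5,3,0,0.3],[0,-0.5,5.5,0,0.3],[0,-0.5,7,0,0.3],[0,-0.5,8,0,0.3],[0,-0.5,8.5,0,0.3],[0,-0.5,9,0,0.3],[0,-0.5,9,0,0.3]]]}}

```text
time_s: 10.35
ee_pos: [549.7, -174.4, 180.0]
ee_rot: [-180.0, -0.0, -14.6]
force: [-0.5, 0.8, -1.9]
gripper_width: 35.9
gripper_force: 39.9
```

>>> {"api": "step_arm", "payload": {"plan": [[[0,0,0.2,0,0.3],[0,0,0.4,0,0.3],[0,0,0.5,0,0.3],[0,0,0.5,0,0.3]]]}}

```text
time_s: 10.85
ee_pos: [549.7, -174.3, 174.9]
ee_rot: [-180.0, 0.0, -14.6]
force: [-0.4, 0.3, -1.4]
gripper_width: 35.8
gripper_force: 39.9
```

>>> {"api": "step_arm", "payload": {"plan": [[[0,0,0.2,0,0.3],[0,0,0.3,0,0.3],[0,0,0.3,0,0.3]]]}}

```text
time_s: 11.22
ee_pos: [550.5, -173.8, 172.7]
ee_rot: [-179.9, -0.1, -14.6]
force: [1.2, 4.7, 3.2]
gripper_width: 35.8
gripper_force: 39.9
```

>>> {"api": "step_arm", "payload": {"plan": [[[0,-0.2,0,0,0.3],[0,-0.4,0,0,0.3],[0,-0.4,0.2,0,0.3],[0,-0.4,0.3,0,0.3],[0,-0.4,0.3,0,0.3]]]}}

```text
time_s: 11.85
ee_pos: [550.8, -172.2, 171.9]
ee_rot: [179.8, -0.2, -14.6]
force: [-4.0, -2.1, 17.1]
gripper_width: 35.9
gripper_force: 40.0
```

>>> {"api": "step_arm", "payload": {"plan": [[[0,0,-0.3,0,0.36],[0,0.15,-0.3,0,0.4],[0,0.4,-0.3,0,0.42],[0,0.8,-0.2,0,0.44],[0,1.15,0,0,0.46],[0,1.5,0.2,0,0.48],[0,1.9,0.5,0,0.51],[0,2.35,0.8,0,0.54],[0,2.8,1.1,0,0.57],[0,3.2,1.4,0,0.6],[0,3.2,1.4,0,0.6]]], "newtons": 10}}

```text
time_s: 13.22
ee_pos: [542.4, -201.8, 154.6]
ee_rot: [180.0, 0.0, -14.6]
force: [-0.7, -1.0, -0.3]
gripper_width: 54.8
gripper_force: 0.2
```

```bash
python3 - <<'E'
from h import *
s=state();print(s["ee_pos"],s["ee_rot"],s["force"])
a=grab_frame("scene")
cv2.imwrite("pics/c5.png",cv2.resize(a[110:290,130:350],(660,540),interpolation=2))
E
```

```text
[ 542.39655398 -201.84171387  154.58952035] [ 1.79997077e+02  2.66028688e-02 -1.46214133e+01] [-0.69631102 -0.97369703 -0.28782835]
```

View pics/c5.png

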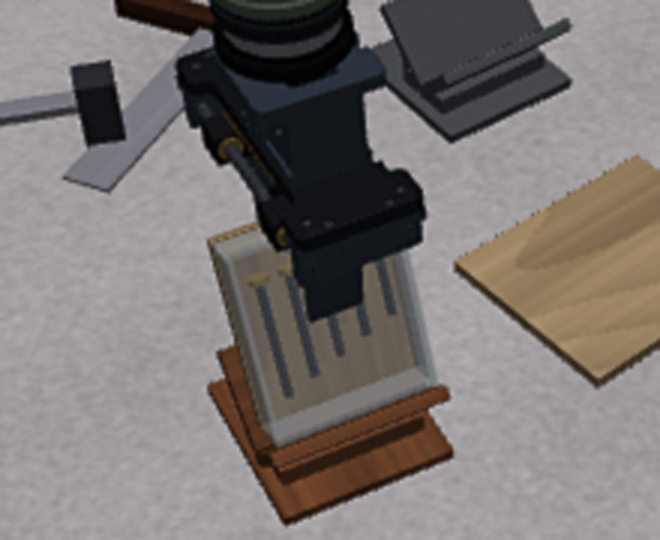

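The case leans about 20° on the far finger with the clear bottom towards the camera and the lid seated under it. I'll keep lowering it onto the board.

>>> {"api": "step_arm", "payload": {"plan": [[[0,0.3,0.3,0,0.64],[0,0.65,0.65,0,0.68],[0,1.0,1.0,0,0.72],[0,1.3,1.3,0,0.76],[0,1.55,1.7,0,0.79],[0,1.8,2.1,0,0.82],[0,2.0,2.4,0,0.86],[0,2.2,2.5,0,0.89],[0,2.4,2.5,0,0.93],[0,2.6,2.5,0,1],[0,2.6,2.5,0,1],[0,2.6,2.5,0,1]]]}}

```text
time_s: 14.78
ee_pos: [536.1, -226.6, 130.0]
ee_rot: [-180.0, -0.0, -14.6]
force: [-0.6, -0.2, 1.1]
gripper_width: 91.0
gripper_force: 0.0
```

>>> {"api": "step_arm", "payload": {"plan": [[[0,0,-1,0,1],[0,0,-3,0,1],[0,0,-6,0,1],[0,0,-11,0,1],[0,4,-15,0,1],[0,10,-15,0,1],[0,16,-15,0,1],[-6,20,-15,0,1],[-12,20,-15,0,1],[-18,20,-15,0,1],[-18,20,-15,0,1]]]}}

```text
time_s: 16.15
ee_pos: [308.1, -373.5, 281.0]
ee_rot: [180.0, 0.0, -14.8]
force: [0.5, -1.4, 0.4]
gripper_width: 91.3
gripper_force: 0.0
```

```bash
python3 - <<'E'
from h import *
s=state();print(s["ee_pos"],s["ee_rot"],s["force"])
a=grab_frame("scene");b=grab_frame("top")
cv2.imwrite("pics/s6.png",a);cv2.imwrite("pics/t6.png",b)
cv2.imwrite("pics/c6.png",np.hstack([cv2.resize(a[160:300,170:310],(400,400),interpolation=2),cv2.resize(b[140:250,300:410],(400,400),interpolation=2)]))
E
```

```text
[ 308.14765423 -373.51354701  280.96028209] [ 1.79989709e+02  1.85167405e-02 -1.47776540e+01] [ 0.45971556 -1.36228529  0.3551119 ]
```

View pics/c6.png

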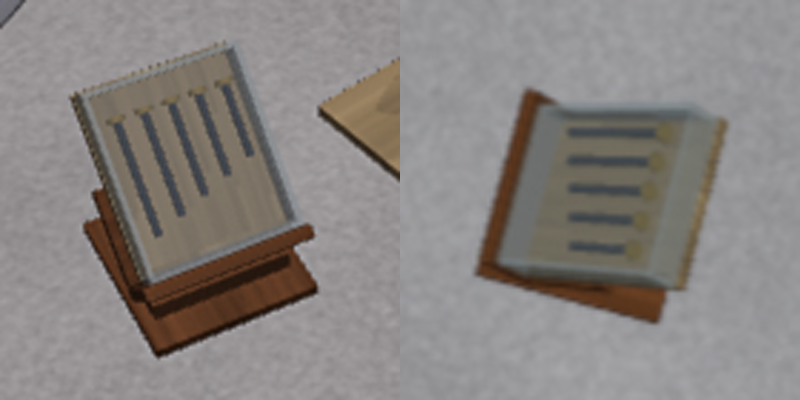

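The case is clear side up with the lid beneath it. Its corners at crop (80,93), (230,44) and (150,285) match the starting ones within about 2 px, and it sits against the ledge. The arm is clear, so I'm handing in.

```bash
python3 -c "
from workcell import *
print(job_done())"
```

```text
the job is handed in; nothing more can be done
None
```

I turned the wide case over and leaned it back on its own rest, lid underneath and clear bottom up, let go with the arm clear, never went near the narrow case, and handed the job in at about 16 s; no verdict came back.

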